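# Put the washed pestle on its rest

## Robot

A 6-joint arm with a two-finger parallel gripper is mounted at the origin on a cart in front of the work surface, level with it; the furniture and walls round the work are solid. World frame = base frame: x ahead of the robot, y to its left, z up, the work surface at z = 0. Lengths are in m, angles in rad, forces in N, time in s.
With the tool pointing down it reaches from about 0.375 to 0.825 m from the base axis. Payload 5.5 kg.
Tool frame: the origin (TCP) lies midway between the tips of the shut fingers; the grasp point (between the pads) lies env.tcp_to_grasp behind it (env.tcp_to_grasp is the distance from the TCP to the grasp point, in m); z points along the fingers, y is the direction in which the jaws open and shut (so a half turn about z gives the same grasp; the last joint's range is limited). The gripper opens to 85 mm and grips with 20 to 120 N. Pads are 22 mm wide; open, the fingers measure 114 mm over their backs; the gripper's body (76 mm by 85 mm) begins 54 mm behind the grasp point. The pads swing forward as they close: fully open they stand 13 mm farther back than shut.
Start: joints at [1.119, 0.314, -0.047, 1.21, 0, 1.571], TCP at [0.262, 0.54, 0.231] pointing down, gripper open.
Joint ranges: [-2.67, 2.67], [-0.69, 1.73], [-1.03, 1.25], [-2.08, 2.16], [-1.42, 1.45], [-3.14, 3.14]. Speed limits (rad/s): [2.39, 2.39, 3.01, 3.14, 3.14, 3.14].

## Interface

Orientations are given as [roll, pitch, yaw] about the fixed x, y, z axes, in that order (R = Rz(yaw) Ry(pitch) Rx(roll)).
In Python, from cell import status, imaging, workorder, env gives the robot as it stands.
- The arm moves only by the tool drive_tool, never from a script. Its argument "steps" is a list of rows, each an object with "slide": the shift along the tool's x, y, z in mm, a list of three; "dr": the turn, a rotation vector about the tool's x, y, z in rad, a list of three; "fingers": the opening, from 0 (shut) to 1 (fully open). A call has 1 to 12 rows; each row shifts and turns the pose as measured when the row begins, along the tool's axes as they then stand; what a row does not reach is not made up. A row lasts 1/12 s, in which the tool goes at most 41.7 mm and 7.16 degrees, less where a joint would pass 70% of its speed; a pose out of reach is approached as far as the arm can. A call with a gripper value outside its range is refused whole. The fingers move at their own pace and stop on an object; "force" is the grip in N (left out, the last holds). Time passes only in rows, so rows that do not move let the fingers close. It gives the time, the measured TCP pose, the force and the opening at its end, in the units of the state.
- status.get_state(): the state, without advancing time (a new reading comes with each control period).
- imaging.snapshot(name): name is "scene" or "top"; returns (picture, depth): 384x512x3 uint8, red, green, blue; 384x512 float32, m along the optical axis (not along the pixel's ray), 0 where there is no reading.
- imaging.camera_params(name): a dict with "camera_matrix" (3x3 intrinsics, pixels), "k1" (the pictures are not rectified: a ray, as slopes to the right and down, at radius r is drawn at 1 + k1 r^2 times it, then the intrinsics apply), "T" (4x4, takes a point from camera to world coordinates). Camera axes: x right, y up, looking along -z (the intrinsics and any distortion apply to the point x, -y, -z); pixel columns grow to the right and rows downward; lengths in m; the calibration is good to about 2 mm. A picture is of the moment at which its call begins. camera_params takes no time and is no camera call.
- workorder.close_job(): hands the job in, once; it reports no verdict.
The state is a dict: "time_s": time; "joint_pos": joint angles; "dq": joint speeds; "joint_efforts": joint torques, N m; "eef_pos": TCP position; "tool_rot": TCP orientation; "wrist_force": force on the tool from outside, world axes, zero at the start; "moment": the same for the moment, N m; "width": finger opening in m.
Only numpy, scipy, OpenCV 4.12 (cv2) and the standard library are available. Lean on these libraries where they do the work, as an engineer would, in place of code of your own. Each camera call takes 0.05 s, during which the arm holds its last target.

## Task

Lay the loose pestle in the empty pestle rest, down in both forks, with its thick head over the blue drip dish, the way the other pestle lies. Set it down gently, do not drop it, and do not disturb the other pestle, the mortar, the bottle, the jug or the timer.

Things in the scene. Friction and masses are not known exactly. Their poses are not given: they have to be found in the camera images.
- pestle_mid (a point): Loose white porcelain pestle, 142 mm long, about 0.1 kg, lying on the worktop. Point half-way along it, on the axis of its round shaft (18 mm diameter), 11 mm above the worktop. +y runs along it to the thick head, x level across, z up. Shaft from y = -71 to +49 mm, head (24 mm diameter) from +49 to +71 mm; it balances within 5 mm of this point.
- pestle_head (a point): Centre of the loose pestle's thick head, 60 mm from pestle_mid along +y. Same axes.
- rest_free_seat (a point): Where pestle_mid belongs in the EMPTY rest: on the axis of the seated shaft, 45 mm above the worktop. +y runs along the lane to the blue drip dish (50 mm diameter, centre 62 mm from this point, rim 11 mm above the worktop), over which the head goes; x level across the lane, z up. See rest_free for the rest itself.
- rest_free: The empty rest: grey plastic, fixed, 56 mm wide; origin on the worktop, 6 mm from the seat point away from the dish; axes as there. Two forked cheeks, 10 mm thick, centred at y = -40 and +40 mm; base top 9 mm high between them. Notches about 21 mm wide, floor 36 mm above the worktop, prongs flaring to a 47 mm wide mouth 61 mm high. The head is too thick for a notch and lies outside the fork.
- other_pestle_mid (a point): Middle of the shaft of a second, like pestle that already lies in the other, like rest, head over that rest's dish. Same axes as pestle_mid. Leave it there.
- mortar: White porcelain mortar, 126 x 134 x 62 mm high, standing behind the rests; origin at the centre of its underside. Leave it alone.
- bottle: Brown bottle with a blue cap, 54 mm diameter, 120 mm high, standing; origin at the centre of its underside. Leave it alone.
- jug: White measuring jug, 116 x 163 x 144 mm high, standing; origin at the centre of its underside. Leave it alone.
- timer: White bench timer, 66 x 62 x 18 mm, lying near the right edge; origin at the centre of its underside. Leave it alone.
Things that resemble listed ones, but are neither listed nor needed, are in the scene too. What is shaped like the part that bears pestle_mid but red is not meant.

How it is judged:
At the end, for the whole second after the job is handed in: The loose pestle lies at rest, let go, in both forks of the empty rest: its middle within 5 mm of the seat point across the lane and in height and within 15 mm along it, its axis within 0.12 rad of the lane, and its head on the blue dish's side (x of pestle_mid in the frame of rest_free_seat between -0.005 and 0.005 m and y of pestle_mid in the frame of rest_free_seat between -0.015 and 0.015 m and z of pestle_mid in the frame of rest_free_seat between -0.005 and 0.005 m and y of pestle_head in the frame of rest_free_seat above 0.04 m and angle between the y axis of pestle_mid and the y axis of rest_free_seat, either way round below 0.12 rad and linear speed of pestle below 0.02 m/s); the robot touches nothing.
It fails at once if the pestle is dropped into the rest (moving faster than 0.6 m/s there while no finger holds it) (horizontal distance between pestle_mid and rest_free_seat below 0.06 m and contact force between the fingers and pestle below 0.05 N and linear speed of pestle above 0.6 m/s).
It fails at once if the other pestle is moved by more than 15 mm (distance of other_pestle_mid from where it was at the start of the episode above 0.015 m).
It fails at once if the mortar, the bottle, the jug or the timer is moved by more than 20 mm (distance of any of mortar, bottle, jug, timer from where it was at the start of the episode above 0.02 m).
It also fails if it takes over 42 s, if anything falls off the work surface, if the arm or the gripper's body presses on something with over 40 N, if the wrist force passes 120 N, or if a joint passes its speed limit or range.

## Working session

There is one attempt and no reset: what is moved stays moved. The work goes in short steps, Python scripts to look and compute and a tool call to move; the robot and the scene stay as the last step left them, time stands still between calls to the robot, and variables do not carry over. Pictures are saved under pics/ and viewed, and the job is handed in when it is done.

Besides the shell and the picture viewer there is one more tool, called by a JSON object that holds its "fn" and its "kwargs". drive_tool: Moves the arm, as the interface text tells. Its arguments: {"type":"object","properties":{"steps":{"type":"array","items":{"type":"object","properties":{"slide":{"type":"array","items":{"type":"number"}},"dr":{"type":"array","items":{"type":"number"}},"fingers":{"type":"number"}}}},"force":{"type":"number"}},"required":["steps"]}

```bash
mkdir -p pics; cat > h.py <<'E'
import numpy as np, cv2
from cell import status, imaging, workorder, env
def snap(n,f):
    p,d=imaging.snapshot(n); cv2.imwrite('pics/%s.png'%f,cv2.cvtColor(p,cv2.COLOR_RGB2BGR)); np.savez('pics/%s.npz'%f,p=p,d=d); return p,d
def rays(n,uv):
    c=imaging.camera_params(n); K=np.array(c['camera_matrix']);k=c['k1'];T=np.array(c['T'])
    uv=np.atleast_2d(np.asarray(uv,float))
    s=cv2.undistortPoints(uv.reshape(-1,1,2),K,np.array([k,0,0,0,0.])).reshape(-1,2)
    d=np.c_[s[:,0],-s[:,1],-np.ones(len(s))]
    return T[:3,3],d@T[:3,:3].T
def onplane(n,uv,z):
    o,d=rays(n,uv); t=(z-o[2])/d[:,2]; return o+d*t[:,None]
def bydepth(n,uv,d):
    o,r=rays(n,uv); return o+r*np.atleast_1d(d)[:,None]
E
python3 - <<'E'
from h import *
for n in ('scene','top'):
    snap(n,n+'0'); c=imaging.camera_params(n); print(n,c)
print(status.get_state(), env.tcp_to_grasp)
E
```

```text
scene {'camera_matrix': array([[417.27077683,   0.        , 251.47447204],
       [  0.        , 417.27077683, 191.40949778],
       [  0.        ,   0.        ,   1.        ]]), 'k1': -0.11460480479122323, 'T': array([[-0.99962945, -0.01980549,  0.01867388,  0.60894056],
       [ 0.02691697, -0.61699065,  0.78651002,  1.34589923],
       [-0.00405561,  0.78672122,  0.61729513,  1.10848016],
       [ 0.        ,  0.        ,  0.        ,  1.        ]])}
top {'camera_matrix': array([[359.8543327 ,   0.        , 247.97204157],
       [  0.        , 359.8543327 , 186.60799952],
       [  0.        ,   0.        ,   1.        ]]), 'k1': -0.05449755354507984, 'T': array([[-1.16913003e-03,  9.94684699e-01, -1.02961077e-01,
         4.29385152e-01],
       [-9.99755275e-01,  1.11190910e-03,  2.20942025e-02,
         7.48248900e-03],
       [ 2.20912485e-02,  1.02961711e-01,  9.94439975e-01,
         1.15725556e+00],
       [ 0.00000000e+00,  0.00000000e+00,  0.00000000e+00,
         1.00000000e+00]])}
{'time_s': 0.1, 'joint_pos': array([ 1.11897543e+00,  3.14180269e-01, -4.79684444e-02,  1.21021785e+00,
       -4.00161235e-06,  1.57077475e+00]), 'dq': array([-0.00027184, -0.0023757 ,  0.00182055,  0.00037282,  0.00111177,
       -0.00024907]), 'joint_efforts': array([ 3.37784695e-04, -5.40766311e+01,  3.40540695e+01,  1.11985116e-02,
        3.06119341e-05,  1.01592343e-05]), 'eef_pos': array([0.26173477, 0.53931954, 0.2305105 ]), 'tool_rot': array([-3.14002241e+00,  3.96773268e-06,  2.68979334e+00]), 'wrist_force': array([ 0.19448593, -0.57233185, -0.08827921]), 'moment': array([-0.03804116,  0.00105376,  0.01898734]), 'width': 0.08563769218884923} 0.0187
```

View pics/scene0.png

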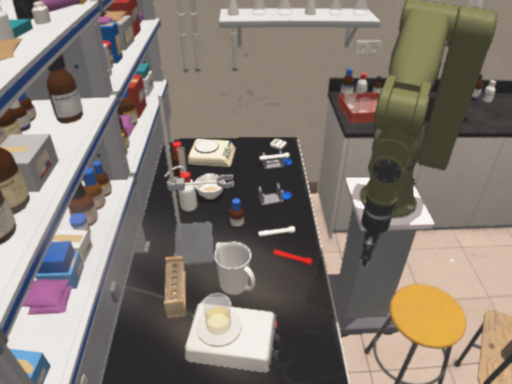

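View pics/top0.png

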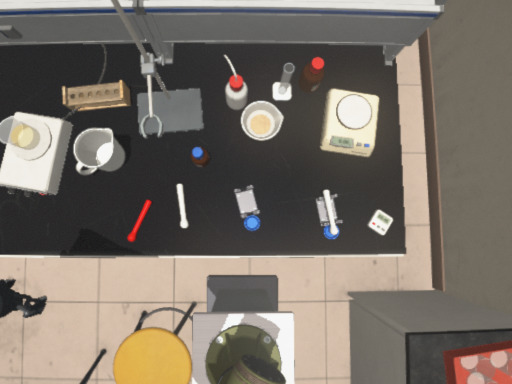

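The top view shows the loose white pestle at about (182,205) with its head at the bottom, (184,224). The empty rest is at (247,203) with its dish at (252,223), and the occupied rest is at (328,213). I'll zoom in.

```bash
python3 - <<'E'
import cv2,numpy as np
a=cv2.imread('pics/top0.png')[170:250,160:350]; b=cv2.imread('pics/scene0.png')[140:275,170:330]
cv2.imwrite('pics/c1.png',cv2.resize(a,None,fx=4,fy=4,interpolation=cv2.INTER_CUBIC))
cv2.imwrite('pics/c2.png',cv2.resize(b,None,fx=4.4,fy=4.4,interpolation=cv2.INTER_CUBIC))
from h import *
z=np.load('pics/top0.npz');p,d=z['p'],z['d']
hsv=cv2.cvtColor(p,cv2.COLOR_RGB2HSV)
# pestle white mask
m=((hsv[...,1]<50)&(hsv[...,2]>130)).astype(np.uint8); m[:, :165]=0;m[:,200:]=0;m[:175]=0;m[235:]=0
n,l,s,c=cv2.connectedComponentsWithStats(m)
for i in range(1,n): 
    if s[i,4]>20:
        ys,xs=np.where(l==i); print('white',s[i],c[i])
        P=onplane('top',np.c_[xs,ys],0.011); q=P[:,:2]-P[:,:2].mean(0); v=np.linalg.svd(q,full_matrices=False)[2][0]
        if v[0]>0:v=-v
        t=q@v; w=q@np.array([-v[1],v[0]])
        mid=P[:,:2].mean(0)+v*(t.max()+t.min())/2; t-= (t.max()+t.min())/2
        print('mid',mid,'dir',v,np.degrees(np.arctan2(v[1],v[0])),'ext',np.ptp(t))
        for k in np.arange(-75,76,15)/1e3:
            sel=abs(t-k)<.0075; print(round(k,3),sel.sum(),w[sel].mean().round(4),w[sel].min().round(4),w[sel].max().round(4))
        PD=bydepth('top',np.c_[xs,ys],d[ys,xs]); print('depth z',np.percentile(PD[:,2],[5,50,95]))
mb=((hsv[...,0]>95)&(hsv[...,0]<125)&(hsv[...,1]>130)&(hsv[...,2]>80)).astype(np.uint8)
n,l,s,c=cv2.connectedComponentsWithStats(mb)
for i in range(1,n):
    if s[i,4]>40 and c[i][1]>180: print('blue',s[i],c[i],onplane('top',[c[i]],0.010))
E
```

```text
white [176 184  12  44 264] [181.56439394 205.89772727]
mid [0.48784343 0.1934876 ] dir [-0.99058507 -0.13689855] -172.13158179873568 ext 0.13968181204822133
-0.075 5 0.0003 -0.0061 0.0066
-0.06 29 -0.0 -0.01 0.0094
-0.045 28 -0.0003 -0.0095 0.0095
-0.03 29 0.0007 -0.0082 0.0091
-0.015 25 -0.0009 -0.009 0.0072
0.0 27 0.0006 -0.0085 0.0088
0.015 25 -0.0002 -0.0072 0.0069
0.03 25 0.0 -0.008 0.0081
0.045 30 -0.0 -0.011 0.0113
0.06 36 0.0001 -0.0122 0.0109
0.075 5 -0.0004 -0.0067 0.0058
depth z [-0.00071101  0.01729349  0.02310843]
blue [244 215  16  16 198] [251.68686869 222.56060606] [[ 0.43340143 -0.02967228  0.01      ]]
blue [324 226  15  13  89] [328.95505618 233.11235955] [[ 0.39926903 -0.27631214  0.01      ]]
```

View pics/c1.png

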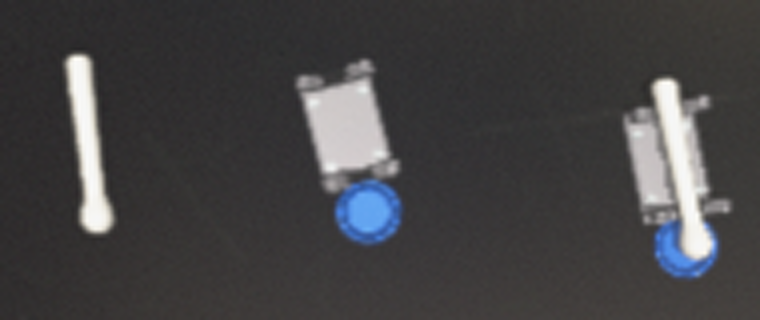

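View pics/c2.png

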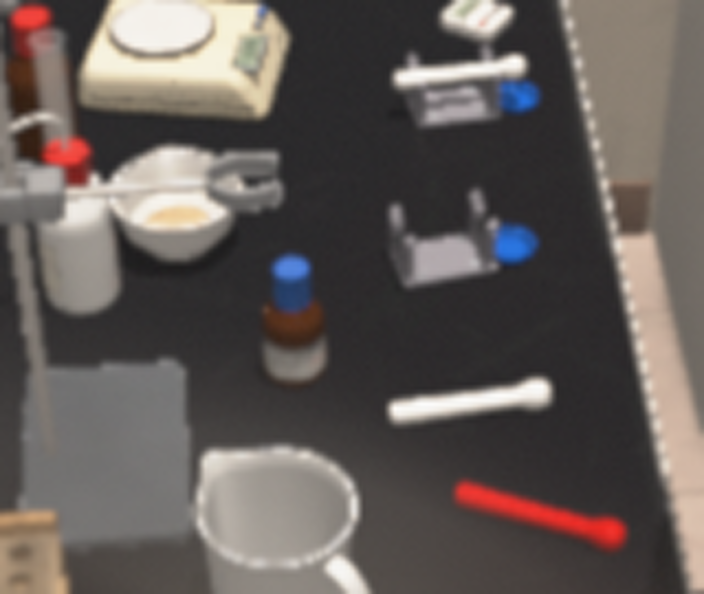

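```bash
python3 - <<'E'
from h import *
z=np.load('pics/top0.npz');p,d=z['p'],z['d']
hsv=cv2.cvtColor(p,cv2.COLOR_RGB2HSV)
m=((hsv[...,1]<50)&(hsv[...,2]>130)).astype(np.uint8)
r=m.copy(); r[:,:230]=0; r[:,262]=0;r[:,263:]=0; r[:182]=0; r[222:]=0
m2=((hsv[...,1]<60)&(hsv[...,2]>70)).astype(np.uint8)*0
for thr in (110,130,150):
    q=((hsv[...,1]<50)&(hsv[...,2]>thr)&(r*0==0)).astype(np.uint8); q[:,:232]=0;q[:,262:]=0;q[:182]=0;q[222:]=0
    n,l,s,c=cv2.connectedComponentsWithStats(q,connectivity=4)
    i=1+np.argmax(s[1:,4]); ys,xs=np.where(l==i)
    P=onplane('top',np.c_[xs,ys],.009)[:,:2].astype(np.float32)
    print(thr,s[i],P.mean(0),cv2.minAreaRect(P))
    print('  others',[ (tuple(c[j].round(1)),s[j,4]) for j in range(1,n) if j!=i])
dish=onplane('top',[[251.69,222.56]],.010)[0,:2]
def c1(u,v): return [160+(u+.5)/4-.5,170+(v+.5)/4-.5]
T=onplane('top',[c1(310,82),c1(362,67),c1(332,184),c1(390,167)],.061)[:,:2]
print('tips',T, 'back',T[:2].mean(0),'front',T[2:].mean(0)); v=T[2:].mean(0)-T[:2].mean(0); print(np.linalg.norm(v),np.degrees(np.arctan2(v[1],v[0])),'ctr',T.mean(0))
w=dish-T.mean(0); print('ctr->dish',np.linalg.norm(w),np.degrees(np.arctan2(w[1],w[0])))
ys,xs=np.mgrid[180:224,232:264]; ys=ys.ravel();xs=xs.ravel(); D=bydepth('top',np.c_[xs,ys],d[ys,xs])
k=D[:,2]>.035; print('high pts'); print(np.c_[xs,ys,(D*1000).round()][k].astype(int))
# scene view
zs=np.load('pics/scene0.npz'); ps=zs['p']; h=cv2.cvtColor(ps,cv2.COLOR_RGB2HSV)
mb=((h[...,0]>95)&(h[...,0]<125)&(h[...,1]>130)&(h[...,2]>80)).astype(np.uint8)
n,l,s,c=cv2.connectedComponentsWithStats(mb)
for i in range(1,n):
    if s[i,4]>25 and 250<c[i][0]<310: print('blue scene',s[i],c[i],onplane('scene',[c[i]],0.008))
w=((h[...,1]<50)&(h[...,2]>150)).astype(np.uint8); w[:222]=0;w[240:]=0;w[:,:255]=0;w[:,300:]=0
ys,xs=np.where(w); P=onplane('scene',np.c_[xs,ys],.011)[:,:2].astype(np.float32); print('pestle scene',cv2.minAreaRect(P),len(P))
# full size images
a=cv2.imread('pics/top0.png')[178:240,228:268]; cv2.imwrite('pics/c3.png',cv2.resize(a,None,fx=9,fy=9,interpolation=cv2.INTER_NEAREST))
E
```

```text
110 [234 185  26  33 472] [ 0.50089365 -0.01252954] ((0.5022110939025879, -0.013474375009536743), (0.09394112974405289, 0.060485564172267914), 15.860928535461426)
  others []
130 [236 189  23  29 403] [ 0.49850258 -0.01307312] ((0.49589237570762634, -0.01388118788599968), (0.07981684803962708, 0.05701038986444473), 15.864313125610352)
  others [((np.float64(249.8), np.float64(186.4)), np.int32(12)), ((np.float64(236.3), np.float64(190.0)), np.int32(9)), ((np.float64(246.0), np.float64(216.0)), np.int32(1))]
150 [236 190  21  24 354] [ 0.5013186  -0.01188062] ((0.5009779930114746, -0.01194068044424057), (0.06751011312007904, 0.054226987063884735), 14.137706756591797)
  others [((np.float64(250.5), np.float64(186.0)), np.int32(2)), ((np.float64(235.3), np.float64(190.3)), np.int32(3)), ((np.float64(257.5), np.float64(211.5)), np.int32(4)), ((np.float64(242.5), np.float64(215.5)), np.int32(4))]
tips [[ 5.32036745e-01  1.63220567e-02]
 [ 5.43612994e-01 -2.34730351e-02]
 [ 4.54240052e-01 -5.20983470e-04]
 [ 4.67116865e-01 -4.46567532e-02]] back [ 0.53782487 -0.00357549] front [ 0.46067846
[... 3269 characters left out ...]
-8   50]
 [ 246  215  457  -11   41]
 [ 247  215  457  -14   41]
 [ 248  215  457  -17   35]
 [ 249  215  457  -20   37]
 [ 241  216  453    4   59]
 [ 242  216  453    1   58]
 [ 243  216  453   -2   58]
 [ 244  216  453   -5   49]
 [ 245  216  453   -8   53]
 [ 241  217  450    4   60]
 [ 242  217  450    1   58]
 [ 251  220  429    7 1157]
 [ 241  222  429    7 1157]]
blue scene [284 158   9   8  56] [287.76785714 161.66071429] [[ 0.39890971 -0.27738015  0.008     ]]
blue scene [282 191  10   9  73] [286.61643836 195.01369863] [[ 0.4278422  -0.02681101  0.008     ]]
pestle scene ((0.48759931325912476, 0.1917533427476883), (0.14250193536281586, 0.029244249686598778), 8.875614166259766) 173
```

View pics/c3.png

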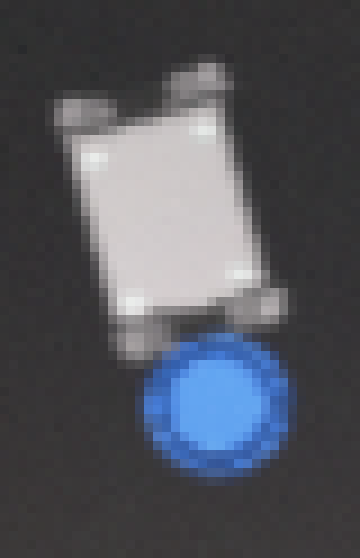

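Measurements agree across methods and views:
- **Pestle:** middle at (0.4877, 0.193), head direction −172°.
- **Empty rest:** centre at (0.4995, −0.013), lane direction −165.7°, which puts the seat at (0.4937, −0.0145).

I'll turn the tool first. Yaw near +8° keeps the last joint within range.

{"fn": "drive_tool", "kwargs": {"steps": [{"dr": [0,0,0.124],"fingers": 1},{"dr": [0,0,0.124]},{"dr": [0,0,0.124]},{"dr": [0,0,0.124]},{"dr": [0,0,0.124]},{"dr": [0,0,0.124]},{"dr": [0,0,0.124]},{"dr": [0,0,0.124]},{"dr": [0,0,0.124]},{"dr": [0,0,0.124]},{"dr": [0,0,0.124]},{"dr": [0,0,0.124]}], "force": 40}}

```text
$.steps[0]: bad value
```

{"fn": "drive_tool", "kwargs": {"steps": [{"slide": [0,0,0],"dr": [0,0,0.124],"fingers": 1.0},{"slide": [0,0,0],"dr": [0,0,0.124],"fingers": 1.0},{"slide": [0,0,0],"dr": [0,0,0.124],"fingers": 1.0},{"slide": [0,0,0],"dr": [0,0,0.124],"fingers": 1.0},{"slide": [0,0,0],"dr": [0,0,0.124],"fingers": 1.0},{"slide": [0,0,0],"dr": [0,0,0.124],"fingers": 1.0},{"slide": [0,0,0],"dr": [0,0,0.124],"fingers": 1.0},{"slide": [0,0,0],"dr": [0,0,0.124],"fingers": 1.0},{"slide": [0,0,0],"dr": [0,0,0.124],"fingers": 1.0},{"slide": [0,0,0],"dr": [0,0,0.124],"fingers": 1.0}], "force": 40}}

```text
time_s: 0.93
eef_pos: [0.2601, 0.5361, 0.225]
tool_rot: [-3.138, 0.011, 1.435]
wrist_force: [-0.4, -0.0, -0.2]
width: 0.0852
```

{"fn": "drive_tool", "kwargs": {"steps": [{"slide": [0,0,0],"dr": [0,0,0.118],"fingers": 1.0},{"slide": [0,0,0],"dr": [0,0,0.118],"fingers": 1.0},{"slide": [0,0,0],"dr": [0,0,0.118],"fingers": 1.0},{"slide": [0,0,0],"dr": [0,0,0.118],"fingers": 1.0},{"slide": [0,0,0],"dr": [0,0,0.118],"fingers": 1.0},{"slide": [0,0,0],"dr": [0,0,0.118],"fingers": 1.0},{"slide": [0,0,0],"dr": [0,0,0.118],"fingers": 1.0},{"slide": [0,0,0],"dr": [0,0,0.118],"fingers": 1.0},{"slide": [0,0,0],"dr": [0,0,0.118],"fingers": 1.0},{"slide": [0,0,0],"dr": [0,0,0.118],"fingers": 1.0},{"slide": [0,0,0],"dr": [0,0,0.11],"fingers": 1.0},{"slide": [0,0,0],"dr": [0,0,0],"fingers": 1.0}]}}

```text
time_s: 1.93
eef_pos: [0.4451, 0.3543, 0.2195]
tool_rot: [-2.934, 0.125, 0.553]
wrist_force: [0.0, 0.5, 0.1]
width: 0.0857
```

```bash
cat >> h.py <<'E'
from scipy.spatial.transform import Rotation as Ro
def delta(pos,yaw,st=None):
    st=st or status.get_state()
    R=Ro.from_euler('xyz',st['tool_rot']); G=Ro.from_euler('xyz',[np.pi,0,yaw])
    print('t',st['time_s'],'pos',st['eef_pos'].round(4),'rpy',st['tool_rot'].round(4),'w',round(st['width'],4),'F',st['wrist_force'].round(1))
    print('slide mm',(R.inv().apply(np.array(pos)-st['eef_pos'])*1000).round(1),'dr',(R.inv()*G).as_rotvec().round(4))
E
python3 -c "
from h import *
delta([.4877,.193,.225],np.radians(8))"
```

```text
t 1.9333 pos [0.4451 0.3543 0.2195] rpy [-2.934   0.1248  0.5531] w 0.0857 F [0.  0.5 0.1]
slide mm [-48.7 156.3 -32.3] dr [-0.1786  0.1653  0.3985]
```

```bash
python3 -c "
from h import *
print(status.get_state()['joint_pos'].round(3))"
```

```text
[ 0.552  0.363 -0.029  1.304  0.207  3.141]
```

The last joint hit its limit because I had its sign wrong. The usable yaw is 188° for the grasp, so I'll straighten up and turn back.

```bash
python3 -c "
from h import *
delta([.4877,.193,.225],.5531)
delta([.4877,.193,.225],.8)
z=np.load('pics/top0.npz')
print(onplane('top',[[97,150],[124,150],[200,157]],.14))"
```

```text
t 1.9333 pos [0.4451 0.3543 0.2195] rpy [-2.934   0.1248  0.5531] w 0.0857 F [0.  0.5 0.1]
slide mm [-48.7 156.3 -32.3] dr [-0.2073  0.1243 -0.0129]
t 1.9333 pos [0.4451 0.3543 0.2195] rpy [-2.934   0.1248  0.5531] w 0.0857 F [0.  0.5 0.1]
slide mm [-48.7 156.3 -32.3] dr [-0.2217  0.0981 -0.2586]
[[0.64006931 0.41905575 0.14      ]
 [0.63998891 0.34082006 0.14      ]
 [0.61975802 0.12213094 0.14      ]]
```

{"fn": "drive_tool", "kwargs": {"steps": [{"slide": [0,0,-5],"dr": [-0.075,0.033,-0.087],"fingers": 1.0},{"slide": [0,0,-5],"dr": [-0.074,0.033,-0.086],"fingers": 1.0},{"slide": [0,0,0],"dr": [-0.074,0.033,-0.086],"fingers": 1.0},{"slide": [0,0,0],"dr": [0,0,-0.124],"fingers": 1.0},{"slide": [0,0,0],"dr": [0,0,-0.124],"fingers": 1.0},{"slide": [0,0,0],"dr": [0,0,-0.124],"fingers": 1.0},{"slide": [0,0,0],"dr": [0,0,-0.124],"fingers": 1.0},{"slide": [0,0,0],"dr": [0,0,-0.124],"fingers": 1.0},{"slide": [0,0,0],"dr": [0,0,-0.124],"fingers": 1.0},{"slide": [0,0,0],"dr": [0,0,-0.124],"fingers": 1.0},{"slide": [0,0,0],"dr": [0,0,-0.124],"fingers": 1.0},{"slide": [0,0,0],"dr": [0,0,-0.124],"fingers": 1.0}]}}

```text
time_s: 2.93
eef_pos: [0.445, 0.3503, 0.2241]
tool_rot: [3.141, 0.012, 1.926]
wrist_force: [0.4, 1.1, -1.1]
width: 0.0851
```

```bash
python3 -c "
from h import *
delta([.4877,.193,.225],np.radians(188));print(status.get_state()['joint_pos'].round(3))"
```

```text
t 2.9333 pos [0.445  0.3503 0.2241] rpy [3.1412 0.0118 1.926 ] w 0.0851 F [ 0.4  1.1 -1.1]
slide mm [-162.3  -14.7    1. ] dr [-0.0076  0.0102 -1.3552]
[ 0.673  0.256 -0.14   1.178 -0.011  1.889]
```

{"fn": "drive_tool", "kwargs": {"steps": [{"slide": [0,0,0],"dr": [0,0.01,-0.123],"fingers": 1.0},{"slide": [0,0,0],"dr": [0,0,-0.123],"fingers": 1.0},{"slide": [0,0,0],"dr": [0,0,-0.123],"fingers": 1.0},{"slide": [0,0,0],"dr": [0,0,-0.123],"fingers": 1.0},{"slide": [0,0,0],"dr": [0,0,-0.123],"fingers": 1.0},{"slide": [0,0,0],"dr": [0,0,-0.123],"fingers": 1.0},{"slide": [0,0,0],"dr": [0,0,-0.123],"fingers": 1.0},{"slide": [0,0,0],"dr": [0,0,-0.123],"fingers": 1.0},{"slide": [0,0,0],"dr": [0,0,-0.123],"fingers": 1.0},{"slide": [0,0,0],"dr": [0,0,-0.123],"fingers": 1.0},{"slide": [0,0,0],"dr": [0,0,-0.12],"fingers": 1.0}]}}

```text
time_s: 3.85
eef_pos: [0.4394, 0.3517, 0.2194]
tool_rot: [-3.136, -0.007, -2.983]
wrist_force: [-0.2, -0.6, -0.3]
width: 0.0856
```

```bash
python3 -c "
from h import *
delta([.4877,.193,.12],np.radians(188));print(status.get_state()['joint_pos'].round(3))"
```

```text
t 3.85 pos [0.4394 0.3517 0.2194] rpy [-3.1359 -0.0071 -2.9826] w 0.0856 F [-0.2 -0.6 -0.3]
slide mm [ -23.3 -163.7  100.2] dr [-0.0058 -0.007   0.0194]
[ 6.760e-01  2.560e-01 -1.510e-01  1.173e+00 -1.000e-03  5.170e-01]
```

{"fn": "drive_tool", "kwargs": {"steps": [{"slide": [-4,-27,17],"dr": [0,-0.003,0.01],"fingers": 1.0},{"slide": [-4,-27,17],"dr": [0,-0.003,0.008],"fingers": 1.0},{"slide": [-4,-27,17],"dr": [0,0,0],"fingers": 1.0},{"slide": [-4,-27,17],"dr": [0,0,0],"fingers": 1.0},{"slide": [-4,-27,17],"dr": [0,0,0],"fingers": 1.0},{"slide": [-3,-27,15],"dr": [0,0,0],"fingers": 1.0},{"slide": [0,0,0],"dr": [0,0,0],"fingers": 1.0}]}}

```text
time_s: 4.43
eef_pos: [0.486, 0.1935, 0.1151]
tool_rot: [-3.138, 0.0, -2.984]
wrist_force: [0.7, -0.9, 0.1]
width: 0.0855
```

```bash
python3 -c "
from h import *
delta([.4877,.193,.003],np.radians(188))"
```

```text
t 4.4333 pos [0.486  0.1935 0.1151] rpy [-3.1379e+00  2.0000e-04 -2.9840e+00] w 0.0855 F [ 0.7 -0.9  0.1]
slide mm [ -1.5  -0.3 112.1] dr [-0.0037  0.0002  0.018 ]
```

{"fn": "drive_tool", "kwargs": {"steps": [{"slide": [-0.5,0,24],"dr": [0,0,0.01],"fingers": 1.0},{"slide": [-0.5,0,24],"dr": [0,0,0.01],"fingers": 1.0},{"slide": [-0.5,0,24],"dr": [0,0,0],"fingers": 1.0},{"slide": [0,0,20],"dr": [0,0,0],"fingers": 1.0},{"slide": [0,0,0],"dr": [0,0,0],"fingers": 1.0}]}}

```text
time_s: 4.85
eef_pos: [0.4878, 0.1935, 0.0204]
tool_rot: [-3.139, 0.002, -3.007]
wrist_force: [-0.9, -0.4, -0.5]
width: 0.0856
```

```bash
python3 -c "
from h import *
delta([.4877,.193,.003],np.radians(188))
snap('scene','s1'); p,d=snap('top','t1')
for n,s in (('s1',(slice(170,270),slice(210,330))),('t1',(slice(150,250),slice(130,250)))):
    a=cv2.imread('pics/%s.png'%n)[s]; cv2.imwrite('pics/%sc.png'%n,cv2.resize(a,None,fx=5,fy=5,interpolation=cv2.INTER_CUBIC))
"
```

```text
t 4.85 pos [0.4878 0.1935 0.0204] rpy [-3.1391e+00  1.6000e-03 -3.0072e+00] w 0.0856 F [-0.9 -0.4 -0.5]
slide mm [ 0.2 -0.5 17.4] dr [-0.0025  0.0016 -0.0052]
```

View pics/s1c.png

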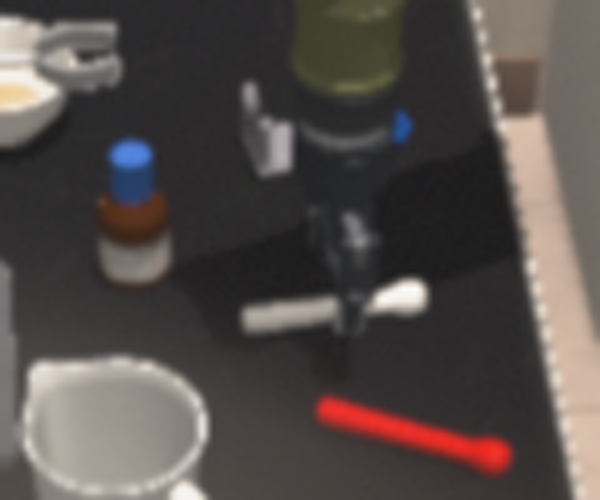

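View pics/t1c.png

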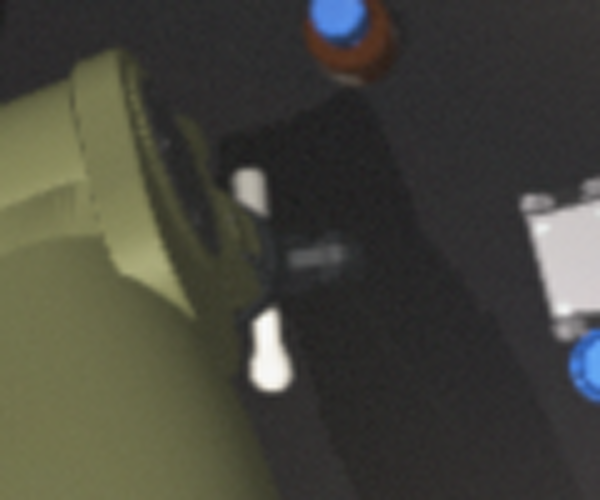

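The fingers straddle the shaft near its middle (scene crop (345,300)). Going down and closing.

{"fn": "drive_tool", "kwargs": {"steps": [{"slide": [0,0,9],"dr": [0,0,-0.005],"fingers": 1.0},{"slide": [0,0,8],"dr": [0,0,0],"fingers": 1.0},{"slide": [0,0,0],"dr": [0,0,0],"fingers": 0.6},{"slide": [0,0,0],"dr": [0,0,0],"fingers": 0.3},{"slide": [0,0,0],"dr": [0,0,0],"fingers": 0.1},{"slide": [0,0,0],"dr": [0,0,0],"fingers": 0.0},{"slide": [0,0,0],"dr": [0,0,0],"fingers": 0.0},{"slide": [0,0,0],"dr": [0,0,0],"fingers": 0.0},{"slide": [0,0,0],"dr": [0,0,0],"fingers": 0.0},{"slide": [0,0,0],"dr": [0,0,0],"fingers": 0.0}], "force": 40}}

```text
time_s: 5.78
eef_pos: [0.4946, 0.1973, 0.0115]
tool_rot: [3.141, 0.015, -3.0]
wrist_force: [-0.4, 0.8, -0.5]
width: 0.0161
```

```bash
python3 -c "
from h import *
delta([.4877,.193,.003],np.radians(188))"
```

```text
t 5.7833 pos [0.4946 0.1973 0.0115] rpy [ 3.1407  0.0151 -3.    ] w 0.0161 F [-0.4  0.8 -0.5]
slide mm [ 7.6 -3.3  8.4] dr [0.0009 0.0151 0.002 ]
```

```bash
python3 -c "
from h import *
delta([.4877,.193,.003],np.radians(188))
snap('scene','s2'); p,d=snap('top','t2')
for n,s in (('s2',(slice(170,270),slice(210,330))),('t2',(slice(150,250),slice(130,250)))):
    a=cv2.imread('pics/%s.png'%n)[s]; cv2.imwrite('pics/%sc.png'%n,cv2.resize(a,None,fx=5,fy=5,interpolation=cv2.INTER_CUBIC))
delta([.4877,.193,.003],np.radians(188))
"
```

```text
t 5.7833 pos [0.4946 0.1973 0.0115] rpy [ 3.1407  0.0151 -3.    ] w 0.0161 F [-0.4  0.8 -0.5]
slide mm [ 7.6 -3.3  8.4] dr [0.0009 0.0151 0.002 ]
t 5.8833 pos [0.4946 0.1973 0.0114] rpy [ 3.1407  0.015  -3.    ] w 0.0157 F [ 0.  -0.5 -0.3]
slide mm [ 7.5 -3.3  8.3] dr [0.0009 0.015  0.002 ]
```

View pics/s2c.png

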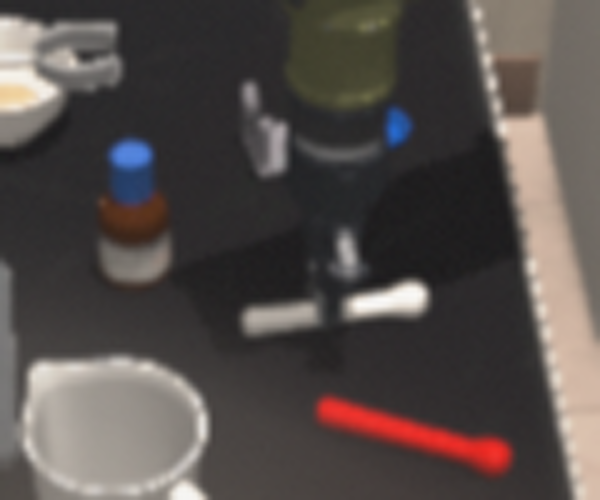

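View pics/t2c.png

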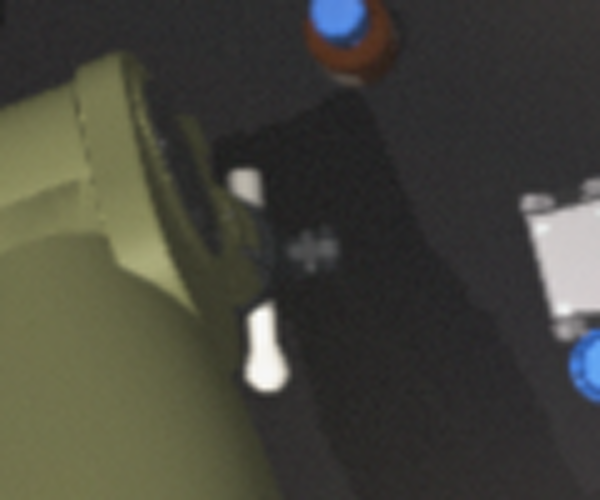

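The tool crept up and back while closing. It now holds the shaft above its axis, since the width is 16 mm rather than 18. I'll open, re-seat lower and watch the closing in stages.

{"fn": "drive_tool", "kwargs": {"steps": [{"slide": [0,0,0],"dr": [0,0,0],"fingers": 0.3},{"slide": [0,0,0],"dr": [0,0,0],"fingers": 0.6},{"slide": [3,0,0],"dr": [0,0.007,0],"fingers": 0.6},{"slide": [3,0,0],"dr": [0,0.007,0],"fingers": 0.6}]}}

```text
time_s: 6.22
eef_pos: [0.4886, 0.1965, 0.0114]
tool_rot: [3.141, 0.001, -3.0]
wrist_force: [-0.5, -0.1, -0.2]
width: 0.0513
```

```bash
python3 - <<'E'
from h import *
delta([.4877,.1945,.002],np.radians(188))
p,d=snap('top','t3')
hsv=cv2.cvtColor(p,cv2.COLOR_RGB2HSV)
m=((hsv[...,1]<50)&(hsv[...,2]>130)).astype(np.uint8); m[:, :165]=0;m[:,195:]=0;m[:180]=0;m[235:]=0
n,l,s,c=cv2.connectedComponentsWithStats(m)
C=[]
for i in range(1,n):
    if s[i,4]>8: print(s[i],c[i],onplane('top',[c[i]],.011)[0].round(4)); C.append(onplane('top',[c[i]],.011)[0])
ys,xs=np.where(m); P=onplane('top',np.c_[xs,ys],.011)[:,:2]; print(P.min(0),P.max(0), P.mean(0)); print(cv2.minAreaRect(P.astype(np.float32)))
E
```

```text
t 6.2167 pos [0.4886 0.1965 0.0114] rpy [ 3.1405e+00  8.0000e-04 -3.0001e+00] w 0.0513 F [-0.5 -0.1 -0.2]
slide mm [ 1.2 -1.9  9.4] dr [0.0011 0.0008 0.0018]
[176 184   5   8  31] [178.22580645 187.06451613] [0.5463 0.2049 0.011 ]
[179 213   8  15  93] [181.93548387 220.80645161] [0.439  0.1913 0.011 ]
[0.41944273 0.17823661] [0.55620397 0.21219066] [0.46581968 0.1947129 ]
((0.4878268241882324, 0.19517865777015686), (0.1387765258550644, 0.022805238142609596), 5.524742603302002)
```

{"fn": "drive_tool", "kwargs": {"steps": [{"slide": [0.5,0,5],"dr": [0,0,0],"fingers": 0.6},{"slide": [0.5,0,5],"dr": [0,0,0],"fingers": 0.6},{"slide": [0,0,0],"dr": [0,0,0],"fingers": 0.6}]}}

```text
time_s: 6.52
eef_pos: [0.4871, 0.1963, 0.0006]
tool_rot: [3.141, -0.0, -3.0]
wrist_force: [-0.3, 0.5, -0.2]
width: 0.0514
```

```bash
python3 -c "
from h import *
delta([.4877,.1965,.001],np.radians(187.7))"
```

```text
t 6.5167 pos [0.4871 0.1963 0.0006] rpy [ 3.1405e+00 -1.0000e-04 -3.0000e+00] w 0.0514 F [-0.3  0.5 -0.2]
slide mm [-0.6  0.1 -0.4] dr [ 0.0011 -0.0001  0.0072]
```

{"fn": "drive_tool", "kwargs": {"steps": [{"slide": [0,0,0],"dr": [0,0,0],"fingers": 0.4},{"slide": [0,0,0],"dr": [0,0,0],"fingers": 0.3}]}}

```text
time_s: 6.68
eef_pos: [0.4865, 0.1961, -0.0002]
tool_rot: [3.141, -0.001, -3.0]
wrist_force: [-0.5, 0.5, 0.0]
width: 0.0283
```

{"fn": "drive_tool", "kwargs": {"steps": [{"slide": [0,0,0],"dr": [0,0,0],"fingers": 0.2},{"slide": [0,0,0],"dr": [0,0,0],"fingers": 0.15}]}}

```text
time_s: 6.85
eef_pos: [0.4873, 0.1962, 0.0006]
tool_rot: [3.141, 0.0, -3.0]
wrist_force: [-0.2, -0.4, -0.2]
width: 0.0169
```

{"fn": "drive_tool", "kwargs": {"steps": [{"slide": [0,0,0],"dr": [0,0,0],"fingers": 0.0}]}}

```text
time_s: 6.93
eef_pos: [0.4875, 0.1962, 0.0007]
tool_rot: [3.141, 0.0, -3.0]
wrist_force: [0.2, -0.2, -0.4]
width: 0.0165
```

{"fn": "drive_tool", "kwargs": {"steps": [{"slide": [0,0,0],"dr": [0,0,0],"fingers": 0.0},{"slide": [0,0,0],"dr": [0,0,0],"fingers": 0.0}]}}

```text
time_s: 7.1
eef_pos: [0.4874, 0.1962, 0.0006]
tool_rot: [3.141, 0.0, -3.0]
wrist_force: [-1.3, -0.3, -1.8]
width: 0.0168
```

Stable grip this time. Lifting.

{"fn": "drive_tool", "kwargs": {"steps": [{"slide": [0,0,-5],"dr": [0,0,0],"fingers": 0.0},{"slide": [0,0,-12],"dr": [0,0,0],"fingers": 0.0},{"slide": [0,0,-20],"dr": [0,0,0],"fingers": 0.0},{"slide": [0,0,-25],"dr": [0,0,0],"fingers": 0.0},{"slide": [0,0,-25],"dr": [0,0,0],"fingers": 0.0},{"slide": [0,0,-20],"dr": [0,0,0],"fingers": 0.0},{"slide": [0,0,-10],"dr": [0,0,0],"fingers": 0.0},{"slide": [0,0,0],"dr": [0,0,0],"fingers": 0.0}]}}

```text
time_s: 7.77
eef_pos: [0.4845, 0.1951, 0.1225]
tool_rot: [-3.141, -0.006, -3.0]
wrist_force: [-0.1, -0.2, -1.1]
width: 0.0169
```

```bash
python3 -c "
from h import *
delta([.4937,-.0145,.12],np.radians(194.3))
snap('scene','s4'); p,d=snap('top','t4')
for n,s in (('s4',(slice(150,250),slice(210,330))),('t4',(slice(150,250),slice(130,250)))):
    a=cv2.imread('pics/%s.png'%n)[s]; cv2.imwrite('pics/%sc.png'%n,cv2.resize(a,None,fx=5,fy=5,interpolation=cv2.INTER_CUBIC))
"
```

```text
t 7.7667 pos [0.4845 0.1951 0.1225] rpy [-3.1409 -0.0058 -3.    ] w 0.0169 F [-0.1 -0.2 -1.1]
slide mm [  20.5 -208.8    2.8] dr [-0.0004 -0.0058 -0.108 ]
```

View pics/s4c.png

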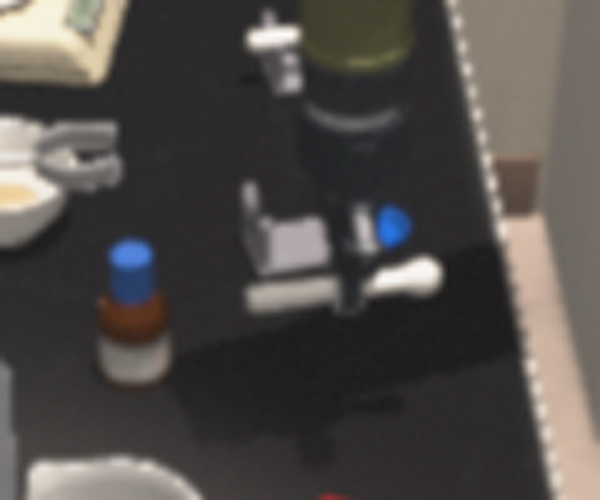

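View pics/t4c.png

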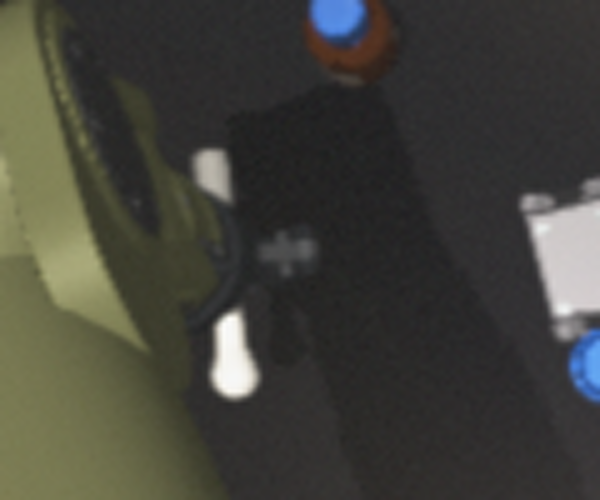

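Pestle held level (scene crop from tail (248,298) to head (440,278)). I'll measure its in-hand pose from both views.

```bash
cat > m.py <<'E'
from h import *
def tri(ua,ub):
    o1,d1=rays('top',[ua]);o2,d2=rays('scene',[ub]);d1=d1[0];d2=d2[0]
    A=np.c_[d1,-d2]; t=np.linalg.lstsq(A,o2-o1,rcond=None)[0]
    a=o1+t[0]*d1;b=o2+t[1]*d2; return (a+b)/2,np.linalg.norm(a-b)
E
python3 - <<'E'
from m import *
t=np.load('pics/t4.npz')['p'];s=np.load('pics/s4.npz')['p']
def wm(p,box):
    h=cv2.cvtColor(p,cv2.COLOR_RGB2HSV); m=((h[...,1]<60)&(h[...,2]>125)).astype(np.uint8)
    k=np.zeros_like(m); x0,y0,x1,y1=box; k[y0:y1,x0:x1]=m[y0:y1,x0:x1]
    n,l,st,c=cv2.connectedComponentsWithStats(k); i=1+np.argmax(st[1:,4]); ys,xs=np.where(l==i); return np.c_[xs,ys].astype(float)
th=wm(t,(168,208,188,234)); tt=wm(t,(166,176,180,192)); sh=wm(s,(284,198,302,212)); stl=wm(s,(256,204,278,215))
print([ (len(q),q.min(0),q.max(0)) for q in (th,tt,sh,stl)])
z=.132
for nm,a in (('th',th),('tt',tt)):
    P=onplane('top',a,z)[:,:2]; print(nm,P.min(0),P.max(0))
Ph=onplane('top',th,z)[:,:2];Pt=onplane('top',tt,z)[:,:2]
# axis: fit line on head comp by svd
q=Ph-Ph.mean(0); v=np.linalg.svd(q,full_matrices=False)[2][0]; print('head part ang',np.degrees(np.arctan2(v[1],v[0])))
hx=Ph[:,0].min(); tx=Pt[:,0].max(); print('extent x',hx,tx,'midx',(hx+tx)/2)
hc=Ph[Ph[:,0]<hx+.024].mean(0); tc=Pt[Pt[:,0]>tx-.015].mean(0); w=hc-tc; print('hc',hc,'tc',tc,np.degrees(np.arctan2(w[1],w[0])))
# triangulate tips: head center: in image
hct=th[th[:,1]>th[:,1].max()-7].mean(0); hcs=sh[sh[:,0]>sh[:,0].max()-6].mean(0)
tct=tt[tt[:,1]<tt[:,1].min()+3].mean(0); tcs=stl[stl[:,0]<stl[:,0].min()+4].mean(0)
print('tri head',tri(hct,hcs),'tail',tri(tct,tcs))
E
```

```text
[(118, array([172., 212.]), array([181., 229.])), (50, array([169., 180.]), array([175., 189.])), (73, array([284., 201.]), array([297., 208.])), (73, array([260., 206.]), array([276., 211.]))]
th [0.41485504 0.17435507] [0.46284701 0.19987334]
tt [0.52843094 0.19321618] [0.55432358 0.21085858]
head part ang -173.86200381759429
extent x 0.4148550420954067 0.5543235810845607 midx 0.4845893115899837
hc [0.42723418 0.18743995] tc [0.54689616 0.20338476] -172.4101174880485
tri head (array([0.42519501, 0.18670673, 0.13509427]), np.float64(0.0008012034011178684)) tail (array([0.54828033, 0.20411938, 0.13148129]), np.float64(0.005724485246128488))
```

{"fn": "drive_tool", "kwargs": {"steps": [{"slide": [2,-12,0],"dr": [0,-0.003,0],"fingers": 0.0},{"slide": [2,-24,0],"dr": [0,-0.003,-0.018],"fingers": 0.0},{"slide": [2,-28,0],"dr": [0,0,-0.018],"fingers": 0.0},{"slide": [1,-28,0],"dr": [0,0,-0.018],"fingers": 0.0},{"slide": [1,-28,0],"dr": [0,0,-0.018],"fingers": 0.0},{"slide": [0,-28,0],"dr": [0,0,-0.018],"fingers": 0.0},{"slide": [0,-28,0],"dr": [0,0,-0.018],"fingers": 0.0},{"slide": [0,-18,0],"dr": [0,0,0],"fingers": 0.0},{"slide": [0,-8,0],"dr": [0,0,0],"fingers": 0.0},{"slide": [0,0,0],"dr": [0,0,0],"fingers": 0.0}]}}

```text
time_s: 8.7
eef_pos: [0.5045, -0.0188, 0.1076]
tool_rot: [-3.141, -0.023, -2.883]
wrist_force: [0.6, -0.2, -0.9]
width: 0.0164
```

```bash
python3 -c "
from h import *
delta([.4937,-.0145,.085],np.radians(194.3))"
```

```text
t 8.7 pos [ 0.5045 -0.0188  0.1076] rpy [-3.1413 -0.0228 -2.8835] w 0.0164 F [ 0.6 -0.2 -0.9]
slide mm [ 8.9  6.9 22.8] dr [-0.0003 -0.0228  0.0085]
```

{"fn": "drive_tool", "kwargs": {"steps": [{"slide": [4,3.5,-5],"dr": [0,-0.011,0.004],"fingers": 0.0},{"slide": [4,3.5,-5],"dr": [0,-0.011,0.004],"fingers": 0.0},{"slide": [0,0,0],"dr": [0,0,0],"fingers": 0.0}]}}

```text
time_s: 8.95
eef_pos: [0.4917, -0.0126, 0.1162]
tool_rot: [3.139, -0.004, -2.893]
wrist_force: [-0.7, -0.3, -0.4]
width: 0.0165
```

```bash
python3 -c "
from h import *
delta([.4937,-.0145,.085],np.radians(194.3))
snap('scene','s5'); p,d=snap('top','t5')
for n,s in (('s5',(slice(150,220),slice(230,320))),('t5',(slice(170,250),slice(210,290)))):
    a=cv2.imread('pics/%s.png'%n)[s]; cv2.imwrite('pics/%sc.png'%n,cv2.resize(a,None,fx=7,fy=7,interpolation=cv2.INTER_CUBIC))
"
```

```text
t 8.95 pos [ 0.4917 -0.0126  0.1162] rpy [ 3.1392 -0.0037 -2.8928] w 0.0165 F [-0.7 -0.3 -0.4]
slide mm [-1.6 -2.4 31.2] dr [ 0.0024 -0.0037 -0.0008]
```

View pics/s5c.png

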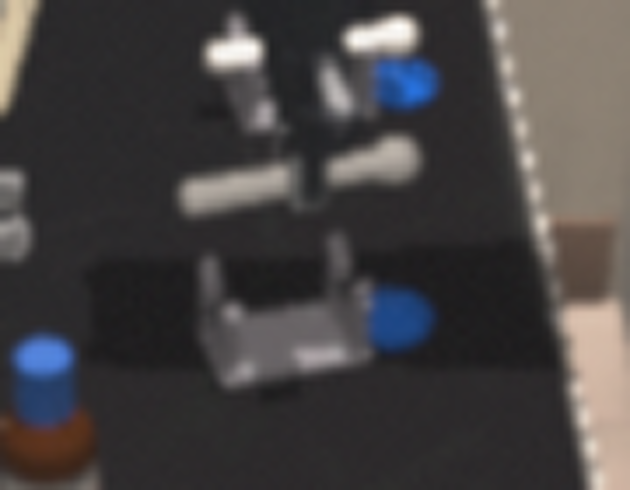

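View pics/t5c.png

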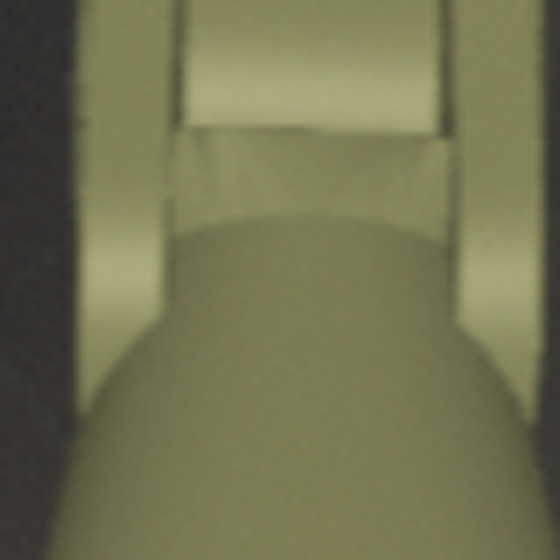

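The top view is now blocked by the arm. The scene view shows the pestle level above the rest. I'll correct position and lower to just above the prongs.

{"fn": "drive_tool", "kwargs": {"steps": [{"slide": [-0.8,-1.2,13],"dr": [0,-0.003,0],"fingers": 0.0},{"slide": [-0.8,-1.2,13],"dr": [0,0,0],"fingers": 0.0},{"slide": [0,0,13],"dr": [0,0,0],"fingers": 0.0},{"slide": [0,0,6],"dr": [0,0,0],"fingers": 0.0},{"slide": [0,0,0],"dr": [0,0,0],"fingers": 0.0}]}}

```text
time_s: 9.47
eef_pos: [0.4969, -0.0106, 0.0719]
tool_rot: [3.141, 0.006, -2.885]
wrist_force: [-0.0, -0.1, -1.1]
width: 0.0166
```

```bash
python3 -c "
from m import *
delta([.4937,-.0145,.0346],np.radians(194.3))
p,d=snap('scene','s6')
a=cv2.imread('pics/s6.png')[150:220,230:320]; cv2.imwrite('pics/s6c.png',cv2.resize(a,None,fx=7,fy=7,interpolation=cv2.INTER_CUBIC))
"
```

```text
t 9.4667 pos [ 0.4969 -0.0106  0.0719] rpy [ 3.1412  0.0061 -2.8848] w 0.0166 F [-0.  -0.1 -1.1]
slide mm [ 4.3 -3.  37.3] dr [0.0004 0.0061 0.0072]
```

View pics/s6c.png

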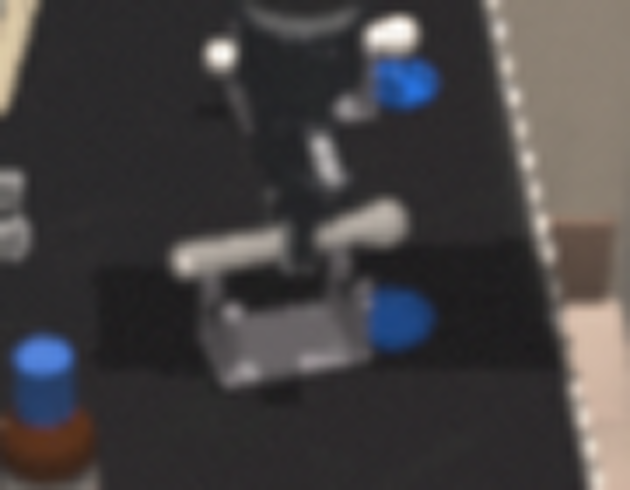

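{"fn": "drive_tool", "kwargs": {"steps": [{"slide": [4,-3,2],"dr": [0,0.003,0.004],"fingers": 0.0},{"slide": [0,0,2],"dr": [0,0.003,0.003],"fingers": 0.0},{"slide": [0,0,0],"dr": [0,0,0],"fingers": 0.0}]}}

```text
time_s: 9.77
eef_pos: [0.4946, -0.0142, 0.0696]
tool_rot: [-3.141, 0.002, -2.891]
wrist_force: [0.6, -0.6, -1.2]
width: 0.0169
```

```bash
python3 - <<'E'
from m import *
delta([.4937,-.0145,.0346],np.radians(194.3))
p,d=snap('scene','s7')
st=status.get_state()
a=cv2.imread('pics/s7.png')[150:220,230:320]; cv2.imwrite('pics/s7c.png',cv2.resize(a,None,fx=7,fy=7,interpolation=cv2.INTER_CUBIC))
h=cv2.cvtColor(p,cv2.COLOR_RGB2HSV); m=((h[...,1]<70)&(h[...,2]>95)).astype(np.uint8)
m[:178]=0;m[192:]=0;m[:,:252]=0;m[:,292:]=0
zc=st['eef_pos'][2]+.0104
n,l,s,c=cv2.connectedComponentsWithStats(m)
for i in range(1,n):
    if s[i,4]>15:
        ys,xs=np.where(l==i); P=onplane('scene',np.c_[xs,ys],zc)[:,:2]; print(s[i],P.mean(0).round(4),P.min(0).round(4),P.max(0).round(4))
v=np.array([np.cos(np.radians(194.3)),np.sin(np.radians(194.3))])
# expected pixel of axis points in scene
c=imaging.camera_params('scene');T=np.linalg.inv(c['T'])
def proj(X):
    q=T[:3,:3]@X+T[:3,3]; q=np.array([q[0],-q[1],-q[2]]); x=q[:2]/q[2]; x=x*(1+c['k1']*(x@x)); return (c['camera_matrix']@np.r_[x,1])[:2]
for k in (-.071,-.04,.06,.071): print(k,proj(np.r_[st['eef_pos'][:2]+v*k,zc]).round(1))
E
```

```text
t 9.7667 pos [ 0.4946 -0.0142  0.0696] rpy [-3.1415e+00  1.6000e-03 -2.8911e+00] w 0.0169 F [ 0.6 -0.6 -1.2]
slide mm [ 1. -0. 35.] dr [-0.0001  0.0016  0.0009]
[276 178  13   9  67] [ 0.4492 -0.0241] [ 0.4247 -0.0503] [0.4764 0.0036]
[255 182  16   8  79] [ 0.5316 -0.0031] [ 0.5    -0.0247] [0.5628 0.0211]
-0.071 [254.8 186.4]
-0.04 [262.1 185.1]
0.06 [285.3 181. ]
0.071 [287.8 180.6]
```

View pics/s7c.png

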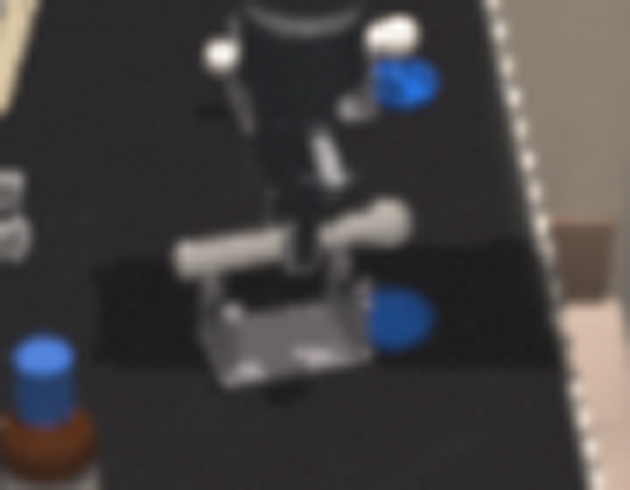

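In-hand pose matches the prediction (tail at about (256,187), head at (285,181) px). Lowering.

{"fn": "drive_tool", "kwargs": {"steps": [{"slide": [0.5,0,7],"dr": [0,0,0],"fingers": 0.0},{"slide": [0.5,0,7],"dr": [0,0,0],"fingers": 0.0},{"slide": [0,0,7],"dr": [0,0,0],"fingers": 0.0},{"slide": [0,0,5],"dr": [0,0,0],"fingers": 0.0},{"slide": [0,0,0],"dr": [0,0,0],"fingers": 0.0}]}}

```text
time_s: 10.23
eef_pos: [0.4946, -0.0148, 0.042]
tool_rot: [-3.141, 0.004, -2.892]
wrist_force: [0.4, 0.4, -0.6]
width: 0.0173
```

```bash
python3 -c "
from m import *
delta([.4937,-.0145,.0346],np.radians(194.3))
p,d=snap('scene','s8')
a=cv2.imread('pics/s8.png')[150:220,230:320]; cv2.imwrite('pics/s8c.png',cv2.resize(a,None,fx=7,fy=7,interpolation=cv2.INTER_CUBIC))
"
```

```text
t 10.2333 pos [ 0.4946 -0.0148  0.042 ] rpy [-3.1408  0.0038 -2.8916] w 0.0173 F [ 0.4  0.4 -0.6]
slide mm [0.8 0.5 7.4] dr [-0.0008  0.0038  0.0004]
```

View pics/s8c.png

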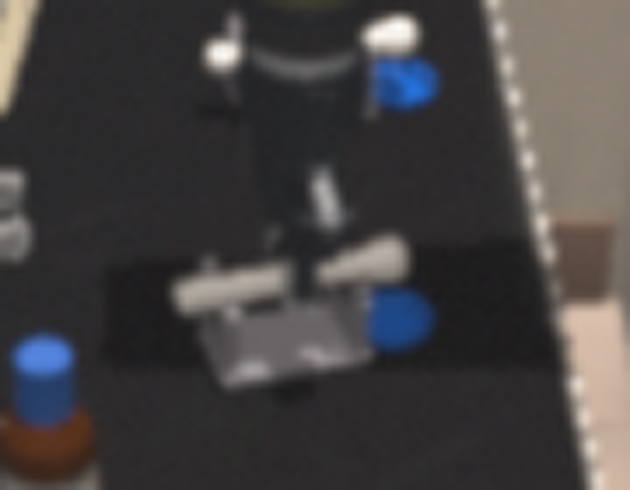

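{"fn": "drive_tool", "kwargs": {"steps": [{"slide": [0.4,0,2.5],"dr": [0,0,0],"fingers": 0.0},{"slide": [0,0,2],"dr": [0,0,0],"fingers": 0.0}]}}

```text
time_s: 10.45
eef_pos: [0.4944, -0.0147, 0.0376]
tool_rot: [-3.141, 0.004, -2.891]
wrist_force: [-0.1, 1.7, 0.2]
width: 0.017
```

{"fn": "drive_tool", "kwargs": {"steps": [{"slide": [0,0,1.5],"dr": [0,0,0],"fingers": 0.0},{"slide": [0,0,0],"dr": [0,0,0],"fingers": 0.0}]}}

```text
time_s: 10.62
eef_pos: [0.4944, -0.0145, 0.0358]
tool_rot: [3.141, 0.004, -2.891]
wrist_force: [0.1, 0.2, -0.3]
width: 0.0168
```

{"fn": "drive_tool", "kwargs": {"steps": [{"slide": [0,0,1.5],"dr": [0,0,0],"fingers": 0.0},{"slide": [0,0,0],"dr": [0,0,0],"fingers": 0.0}]}}

```text
time_s: 10.78
eef_pos: [0.4946, -0.0145, 0.0347]
tool_rot: [-3.141, 0.004, -2.891]
wrist_force: [-0.9, -0.1, 1.3]
width: 0.0169
```

{"fn": "drive_tool", "kwargs": {"steps": [{"slide": [0,0,1.5],"dr": [0,0,0],"fingers": 0.0},{"slide": [0,0,0],"dr": [0,0,0],"fingers": 0.0}]}}

```text
time_s: 10.95
eef_pos: [0.4946, -0.0145, 0.0347]
tool_rot: [-3.141, 0.005, -2.891]
wrist_force: [-1.9, 0.4, 0.3]
width: 0.017
```

```bash
python3 -c "
from m import *
delta([.4937,-.0145,.0346],np.radians(194.3))
p,d=snap('scene','s9')
a=cv2.imread('pics/s9.png')[150:220,230:320]; cv2.imwrite('pics/s9c.png',cv2.resize(a,None,fx=7,fy=7,interpolation=cv2.INTER_CUBIC))
"
```

```text
t 10.95 pos [ 0.4946 -0.0145  0.0347] rpy [-3.1413  0.0048 -2.8912] w 0.017 F [-1.9  0.4  0.3]
slide mm [0.9 0.3 0.1] dr [-0.0003  0.0048  0.0008]
```

View pics/s9c.png

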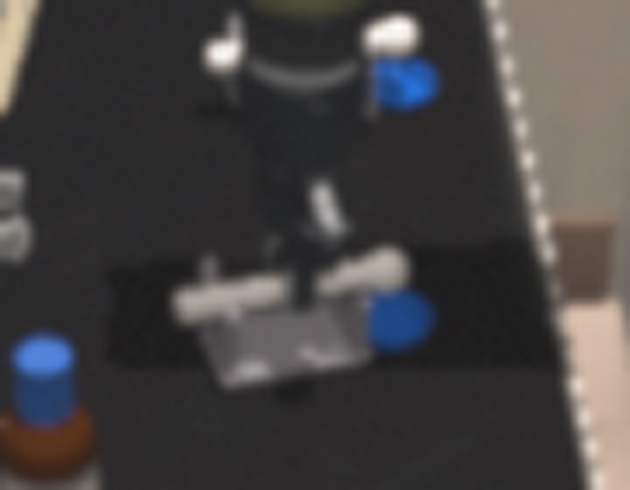

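The descent stopped at TCP z = 0.0347, the height predicted for a seated shaft (0.0346), with light contact. Releasing slowly.

{"fn": "drive_tool", "kwargs": {"steps": [{"slide": [0,0,0],"dr": [0,0,0],"fingers": 0.25},{"slide": [0,0,0],"dr": [0,0,0],"fingers": 0.3},{"slide": [0,0,0],"dr": [0,0,0],"fingers": 0.4},{"slide": [0,0,0],"dr": [0,0,0],"fingers": 0.5},{"slide": [0,0,0],"dr": [0,0,0],"fingers": 0.6},{"slide": [0,0,0],"dr": [0,0,0],"fingers": 0.7}]}}

```text
time_s: 11.5
eef_pos: [0.4957, -0.0149, 0.0346]
tool_rot: [-3.14, 0.006, -2.891]
wrist_force: [0.6, -0.1, 0.0]
width: 0.0597
```

{"fn": "drive_tool", "kwargs": {"steps": [{"slide": [0,0,-5],"dr": [0,0,0],"fingers": 0.7},{"slide": [0,0,-10],"dr": [0,0,0],"fingers": 0.7},{"slide": [0,0,-20],"dr": [0,0,0],"fingers": 0.7},{"slide": [0,0,-25],"dr": [0,0,0],"fingers": 0.7},{"slide": [0,0,-30],"dr": [0,0,0],"fingers": 0.7},{"slide": [0,0,-30],"dr": [0,0,0],"fingers": 0.7},{"slide": [0,0,-25],"dr": [0,0,0],"fingers": 0.7}]}}

```text
time_s: 12.08
eef_pos: [0.4892, -0.0148, 0.1832]
tool_rot: [3.14, -0.005, -2.892]
wrist_force: [0.4, -0.4, -0.2]
width: 0.0597
```

{"fn": "drive_tool", "kwargs": {"steps": [{"slide": [0,15,-10],"dr": [0,0,0],"fingers": 0.7},{"slide": [0,28,-10],"dr": [0,0,0],"fingers": 0.7},{"slide": [0,30,0],"dr": [0,0,0],"fingers": 0.7},{"slide": [0,30,0],"dr": [0,0,0],"fingers": 0.7},{"slide": [0,30,0],"dr": [0,0,0],"fingers": 0.7},{"slide": [0,30,0],"dr": [0,0,0],"fingers": 0.7},{"slide": [0,30,0],"dr": [0,0,0],"fingers": 0.7},{"slide": [0,30,0],"dr": [0,0,0],"fingers": 0.7},{"slide": [0,20,0],"dr": [0,0,0],"fingers": 0.7},{"slide": [0,0,0],"dr": [0,0,0],"fingers": 0.7}]}}

```text
time_s: 12.92
eef_pos: [0.4334, 0.2301, 0.224]
tool_rot: [-3.141, 0.021, -2.898]
wrist_force: [-0.4, -1.2, 0.6]
width: 0.0599
```

```bash
python3 - <<'E'
from m import *
s,_=snap('scene','s10'); p,d=snap('top','t10')
for n,sl in (('s10',(slice(140,220),slice(230,320))),('t10',(slice(170,250),slice(220,300)))):
    a=cv2.imread('pics/%s.png'%n)[sl]; cv2.imwrite('pics/%sc.png'%n,cv2.resize(a,None,fx=7,fy=7,interpolation=cv2.INTER_CUBIC))
h=cv2.cvtColor(p,cv2.COLOR_RGB2HSV); m=((h[...,1]<50)&(h[...,2]>195)).astype(np.uint8);m[:175]=0;m[238:]=0;m[:,:230]=0;m[:,265:]=0
n,l,st,c=cv2.connectedComponentsWithStats(m); i=1+np.argmax(st[1:,4]); ys,xs=np.where(l==i); print(st[i])
P=onplane('top',np.c_[xs,ys],.045)[:,:2]; mu=P.mean(0); v=np.linalg.svd(P-mu,full_matrices=False)[2][0]; v*=-np.sign(v[0]); t=(P-mu)@v
mid=mu+v*(t.max()+t.min())/2; print('mid',mid,'ang',np.degrees(np.arctan2(v[1],v[0])),'len',np.ptp(t))
L=np.radians(-165.7); e=np.array([np.cos(L),np.sin(L)]); r=mid-[.4937,-.0145]; print('along',r@e,'across',r@[e[1],-e[0]])
# others vs start
p0=np.load('pics/top0.npz')['p']; df=cv2.absdiff(p0,p).max(2); 
for nm,b in (('other',(310,180,345,245)),('mortar',(238,98,285,142)),('bottle',(188,143,212,168)),('timer',(365,205,397,238)),('jug',(72,126,128,178))):
    x0,y0,x1,y1=b; print(nm,(df[y0:y1,x0:x1]>45).mean().round(3))
E
```

```text
[237 181  19  44 415]
mid [ 0.49464582 -0.01252728] ang -165.14579926993156 len 0.13903807021872383
along -0.001403770783674669 across 0.0016779836393089951
other 0.0
mortar 0.0
bottle 0.0
timer 0.0
jug 0.0
```

View pics/s10c.png

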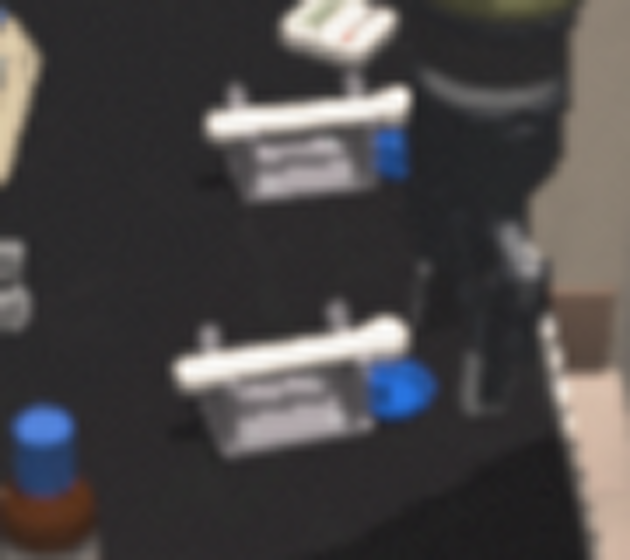

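View pics/t10c.png

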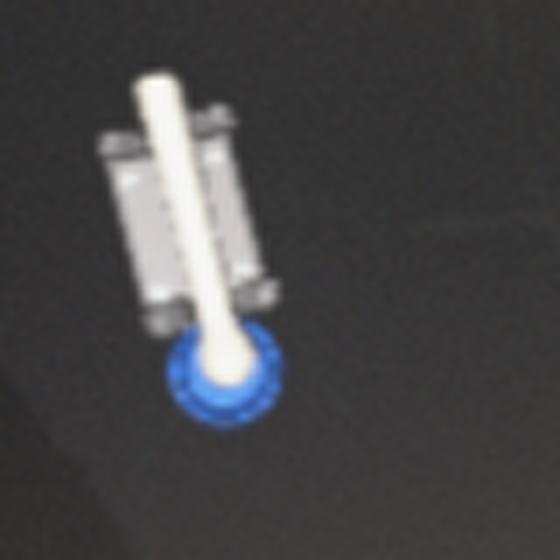

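View pics/t10.png

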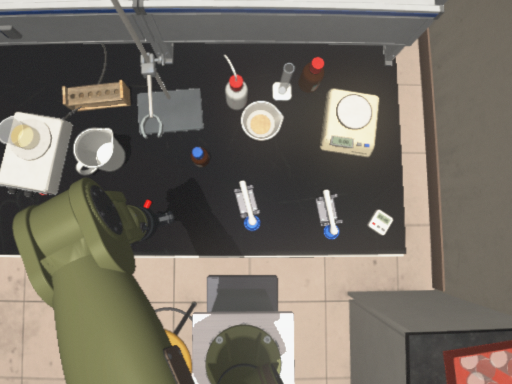

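The pestle lies in both forks with its head over the blue dish at (252,223), the same way as the other one. Nothing else has moved. Handing in.

```bash
python3 -c "
from h import *
print(status.get_state()['dq'].round(3)); print(workorder.close_job())"
```

```text
[-0.036  0.001 -0.013 -0.005 -0.008 -0.005]
the job is handed in; nothing more can be done
None
```

The loose pestle now lies in both forks of the empty rest, with its head over the blue dish. I gripped it at mid-shaft, lowered it until it settled on the notch floors, released it slowly and moved the arm clear. I handed in at about 13 s of the 42 s allowed.

**Last checks**
- **Position:** the final top view puts the pestle's middle about 1.4 mm along and 1.7 mm across from the seat point. Its axis is about 0.6° off the lane.
- **Height:** this was not measured after release. The downward move stopped within 0.1 mm of the height predicted for a seated shaft, and the camera views agree.
- **Other objects:** the top picture shows no change at the other pestle, mortar, bottle, jug or timer compared with the start.

**What went wrong on the way**
- **Wrist turn:** I first turned the wrist the wrong way and it reached its range limit. The arm shifted in free space, and I turned it back.
- **First grasp:** the tool crept about 8 mm up and 8 mm sideways, nudging the pestle about 2 mm on the worktop. I let go and gripped it again lower down.

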